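# Fill the tilt-out garlic bin and prove its catch

## Task

Swing the green bin front out to its stop, tip both garlic bulbs out of the wooden trug into the tilted bin, and set the trug back upright on the worktop. Then push the front fully home until it snaps, and prove the catch: pull the black knob straight outward until the yellow band of its shank is all out and the white one begins to show, but nothing of the red, and hold it there for about a second while the front stays shut. Ease the knob back in and let go, and leave the mug and the tin alone.

Things in the scene. Friction and masses are not known exactly. Their poses are not given: they have to be found in the camera images.
- bin: Fixed light-wood bin, 160 (x) x 200 (y) x 205 mm high; origin under its centre, own -x faces the robot side. Carcass face at own x = -0.080. A 35 mm rail round the top holds fixed jars up to z = 0.31, and the open front leans over its knob: take it with the gripper leaning back towards the robot (0.4 to 0.7 rad). The front's hinge line is own x = -0.080, z = 0.014, parallel to own y.
- front (a joint): Green tilt-out front (196 wide, 185 high, 18 mm thick) with a bucket behind; rad: 0 shut, 0.65 open at its stop (top towards own -x). Starts ajar, stays where left (hinge friction about 2 N at the knob). A snap catch at its top engages below about 0.025 rad; it takes about 6 to 12 N of push at the knob and gives way only at about 30 N of pull.
- knob (a joint): Travel of the sprung knob outward from the front, in m: 0 at rest, 0.030 at its end; spring 450 N/m (0.018 m is about 8 N). As it comes out of its boss the shank shows a yellow band (travel 0 to 0.012), then a white one (0.012 to 0.024), then red (beyond 0.024). Pushing in finds a hard stop at 0.
- knob_grip (a point): Centre of the black knob head: rounded block 40 mm wide (y), 34 high, 26 deep along the pull. It lies 0.165 m up the front from the hinge line and 0.058 m outward of it (at rest). Its x axis points into the front, so the pull is along its -x. Grip it across its 40 mm width; a steel boss 34 mm across joins it to the front.
- bin_in (a point): Centre of the bucket's inner floor; axes turn with the front: x away from the front panel, y along the bin, z up the front. Inside: x from -0.062 to 0.057, y from -0.080 to 0.080, depth 0.10 at the back and 0.17 at the panel.
- trug_handle (a point): Centre of the loose trug's hoop bar, 0.108 m above its underside; z is its up. Bar along own x, 18 mm thick (y), 20 high, 92 free between uprights (106 outside). Trug 160 mm long in y, 80 wide inside, side walls 38 mm; both y ends open but for a lip 2 mm above the floor (8 mm above the underside); 0.22 kg. Its +y end starts pointing roughly at the bin's side.
- garlic_a_mid (a point): Centre of a garlic bulb, 60 x 57 x 58 mm, loose in the trug's +y half.
- garlic_b_mid (a point): Centre of a garlic bulb, 60 x 57 x 58 mm, loose in the trug's -y half.
- garlic_a: The same bulb; origin at its underside.
- garlic_b: The same bulb; origin at its underside.
- trug: The trug; origin at the centre of its underside.
- mug: Black and white mug, 82 mm across with handle, 97 mm high; bystander; origin under its centre.
- tin: Tomato tin, 75 mm across, 58 mm high; bystander; origin under its centre.
- mouth (a point): Middle of the bin's mouth when full open, fixed to the bin (own x = -0.136, y = 0, z = 0.165; axes as the bin's). The mouth is about 110 mm in x (panel's top edge to carcass face) and 160 mm in y; panel edge and bucket sides rise to z = 0.17 there, the carcass beside it to 0.24 with its rail.
Things that resemble listed ones, but are neither listed nor needed, are in the scene too. Leave any blue look-alike of the garlic_b alone.

How it is judged:
On the way, in this order (a step that is already met when the one before it is completed fails the run):
1. the front is open to its stop (value of joint front above 0.61 rad), for 0.2 s.
2. the lifted trug is tipped while the front is open (angle between trug_handle's own z axis and vertical above 0.4 rad and height (world z) of trug_handle above 0.18 m and value of joint front above 0.5 rad).
3. both bulbs lie in the open bucket (x of garlic_a_mid in the frame of bin_in between -0.064 and 0.06 m and z of garlic_a_mid in the frame of bin_in between 0 and 0.11 m and y of garlic_a_mid in the frame of bin_in between -0.082 and 0.082 m and x of garlic_b_mid in the frame of bin_in between -0.064 and 0.06 m and z of garlic_b_mid in the frame of bin_in between 0 and 0.11 m and y of garlic_b_mid in the frame of bin_in between -0.082 and 0.082 m and value of joint front above 0.45 rad), for 0.2 s.
4. the trug stands upright on the worktop, let go, the front still open (angle between trug_handle's own z axis and vertical below 0.1 rad and height (world z) of trug between -0.01 and 0.01 m and contact force between the fingers and trug below 0.1 N and linear speed of trug below 0.03 m/s and value of joint front above 0.3 rad), for 0.1 s.
5. the front is pushed fully home (value of joint front below 0.015 rad), for 0.1 s.
6. the knob is pulled past the yellow band, short of the red, and held there 0.8 s while the front stays shut (value of joint knob between 0.012 and 0.024 m and value of joint front below 0.02 rad), for 0.8 s.
At the end, for the whole second after the job is handed in: The front is shut (under 0.015 rad) with the knob back in (under 3 mm), both bulbs' centres are inside the bucket (no higher than 0.11 m above its floor), and the empty trug stands upright (within 0.1 rad) and at rest on the worktop (value of joint front below 0.015 rad and value of joint knob below 0.003 m and x of garlic_a_mid in the frame of bin_in between -0.064 and 0.06 m and z of garlic_a_mid in the frame of bin_in between 0 and 0.11 m and y of garlic_a_mid in the frame of bin_in between -0.082 and 0.082 m and x of garlic_b_mid in the frame of bin_in between -0.064 and 0.06 m and z of garlic_b_mid in the frame of bin_in between 0 and 0.11 m and y of garlic_b_mid in the frame of bin_in between -0.082 and 0.082 m and angle between trug_handle's own z axis and vertical below 0.1 rad and height (world z) of trug between -0.01 and 0.01 m and linear speed of trug below 0.03 m/s); the robot touches nothing.
It fails at once if the knob is pulled on to its end (27 mm and more) with the front shut (value of joint knob above 0.027 m and value of joint front below 0.02 rad).
It fails at once if the mug is shifted by more than 30 mm (distance of mug from where it was at the start of the episode above 0.03 m).
It fails at once if the tin is shifted by more than 30 mm (distance of tin from where it was at the start of the episode above 0.03 m).
It also fails if it takes over 72 s, if anything falls off the work surface, if the arm or the gripper's body presses on something with over 40 N, if the wrist force passes 120 N, or if a joint passes its speed limit or range.

## Robot

A 7-joint arm with a two-finger parallel gripper is mounted at the origin on a cart in front of the work surface, level with it; the furniture and walls round the work are solid. World frame = base frame: x ahead of the robot, y to its left, z up, the work surface at z = 0. Lengths are in m, angles in rad, forces in N, time in s.
With the tool pointing down it reaches from about 0.425 to 0.95 m from the base axis. Payload 4.7 kg.
Tool frame: the origin (TCP) lies on the mounting face of the last link; the fingertips stand tip_extent ahead of it and the grasp point (between the pads) lies 164 mm ahead of it (tip_extent is the distance from the TCP to the fingertips, in m); z points along the fingers, y is the line along which they close (so a half turn about z gives the same grasp; the last joint's range is limited). The gripper opens to 87 mm and grips with 3 to 60 N. Pads are 19 mm wide; open, the fingers measure 117 mm over their backs; the gripper's body (75 mm by 190 mm) begins 51 mm behind the grasp point.
Start: joints at [1.086, 0.469, -0.049, 1.532, 0.024, 1.141, -0.082], TCP at [0.297, -0.606, 0.405] pointing down, gripper open.
Joint ranges: [-2.59, 2.59], [-0.33, 1.99], [-1.39, 1.29], [0.1, 2.45], [-1.04, 4.18], [0.21, 1.99], [-2.66, 2.66]. Speed limits (rad/s): [2.57, 2.57, 3.14, 3.14, 3.14, 3.14, 3.14].

## Interface

Orientations are given as a unit quaternion [w, x, y, z].
In Python, from workcell import goto, move_straight, goto_joints, command_gripper, pause, solve_ik, get_state, grab_frame, Unreachable, hand_in, find_in, silhouettes, pinpoint, tip_extent gives the robot as it stands. Calls block until the motion is done:
- goto(position, orientation): joint-space move of the TCP to a pose.
- move_straight(position, orientation=None, max_speed=0.15): straight line of the TCP; orientation=None keeps the orientation; max_speed is the mean speed in m/s.
- goto_joints(angles): joint-space move.
- command_gripper(opening, squeeze=None): finger opening in m; squeeze is the grip in N (None keeps the last); returns when the fingers have stopped.
- pause(seconds).
- solve_ik(position, orientation): joint angles nearest the present ones, or None.
- get_state(): the state.
- grab_frame(name): name is "side" or "top"; returns a dict with "img" (480x640x3 uint8, red, green, blue), "z_map" (480x640 float32, m along the optical axis (not along the pixel's ray), 0 where there is no reading), "camera_matrix" (3x3 intrinsics, pixels), "R" (3x3) and "t" (3): a world point X has camera coordinates R X + t. Camera axes: x right, y down, z forward; pixel columns grow to the right and rows downward; lengths in m; the calibration is good to about 2 mm. A picture is of the moment at which its call begins.
A pose or a line that the arm cannot do raises Unreachable and nothing moves.
- hand_in(): hands the job in; it is judged then, once.
Trained networks look in the newest picture that a camera, given by its name, has taken for a name from the list of things; names that differ only in an ending like _2 or _b are one class to them, and where a whole thing is asked for, a point or a joint stands for the part that bears it (a point fixed in the world has none). Each returns a list of dicts, best first, with "score" (0 to 1); they miss things now and then, are a little off and sometimes report something else, mostly with a low value. They report only what shows in the picture. A call takes as long as a camera call. They do not tell look-alikes from the thing itself.
- find_in(camera, name): "pixel" ([row, column] in pixels, amid what is visible of it).
- silhouettes(camera, name): "pixels" (480x640 bool, what is visible of it) and "pixel" ([row, column] in pixels, amid what is visible of it).
- pinpoint(camera, name): "pixel" ([row, column] in pixels: a listed point, or the origin of a listed thing).
The state is a dict: "clock": time; "joint_pos": joint angles; "qvel": joint speeds; "joint_efforts": joint torques, N m; "tcp_pos": TCP position; "eef_rot": TCP orientation; "wrist_force": force on the tool from outside, world axes, zero at the start; "moment": the same for the moment, N m; "finger_gap": finger opening in m; "gripper_force": force on a finger pad.
Only numpy, scipy, OpenCV 4.12 (cv2) and the standard library are available. Lean on these libraries where they do the work, as an engineer would, in place of code of your own. Each camera call takes 0.05 s, during which the arm holds its last target. There are 200 camera calls.

## Working session

There is one attempt and no reset: what is moved stays moved. The work goes in short steps, each a Python script; the robot and the scene stay as the last script left them, time stands still between calls to the robot, and variables do not carry over. Pictures are saved under pics/ and viewed, at most 10 in all, crops included, and the job is handed in when it is done.

```bash
mkdir -p pics; ls
cat > h.py <<'E'
import numpy as np, cv2
from scipy.spatial.transform import Rotation as Rn
from workcell import *
def cloud(f):
    z=f["z_map"]; K=f["camera_matrix"]; v,u=np.mgrid[0:480,0:640]
    c=np.stack([(u-K[0,2])/K[0,0]*z,(v-K[1,2])/K[1,1]*z,z],-1)
    return (c-f["t"])@f["R"]   # R^T (c-t)
def save(f,n): cv2.imwrite(f"pics/{n}.png",f["img"][:,:,::-1])
def ray(f,px,z=None,depth=None):
    K=f["camera_matrix"]; d=np.array([(px[1]-K[0,2])/K[0,0],(px[0]-K[1,2])/K[1,1],1.])
    o=-f["R"].T@f["t"]; w=f["R"].T@d
    return o+w*depth if depth is not None else (o+w*((z-o[2])/w[2]) if z is not None else (o,w))
def tri(rays):
    A=np.zeros((3,3));b=np.zeros(3)
    for o,w in rays:
        w=w/np.linalg.norm(w);P=np.eye(3)-np.outer(w,w);A+=P;b+=P@o
    return np.linalg.solve(A,b)
def quat(zdir,ydir):
    z=np.array(zdir,float);z/=np.linalg.norm(z);y=np.array(ydir,float);y-=z*(y@z);y/=np.linalg.norm(y)
    q=Rn.from_matrix(np.stack([np.cross(y,z),y,z],1)).as_quat();return [float(q[3]),*map(float,q[:3])]
E
python3 - <<'E'
from h import *
F={}
for c in("side","top"):
    F[c]=grab_frame(c); save(F[c],c+"0"); np.savez("pics/"+c+"0.npz",**F[c])
    print(c,"cam at",(-F[c]["R"].T@F[c]["t"]).round(3))
print(tip_extent if not callable(tip_extent) else tip_extent())
for n in("bin","front","knob","knob_grip","trug_handle","trug","garlic_a_mid","garlic_b_mid","mug","tin","mouth","bin_in"):
    for c in F:
        P=cloud(F[c])
        for d in pinpoint(c,n)[:3]:
            r,k=np.clip(np.round(d["pixel"]).astype(int),0,[479,639]); print(n,c,round(d["score"],2),d["pixel"],"surf",P[r,k].round(3),"z0",ray(F[c],d["pixel"],0).round(3))
print(get_state())
E
```

```text
pics
side cam at [-0.115  0.174  1.414]
top cam at [0.328 0.066 1.413]
0.1822
bin side 0.82 [246.5, 246.6] surf [0.532 0.238 0.184] z0 [0.628 0.249 0.   ]
bin side 0.47 [285.3, 381.3] surf [ 0.446 -0.071  0.042] z0 [ 0.462 -0.079  0.   ]Traceback (most recent call last):
  File "<stdin>", line 10, in <module>
ValueError: it knows: bin, bin_in, garlic, garlic_a_mid, garlic_b_mid, knob_grip, mouth, mug, tin, trug, trug_handle
```

Run:
```python
from h import *
F={c:dict(np.load("pics/"+c+"0.npz")) for c in("side","top")}
for n in("bin","knob_grip","trug_handle","trug","garlic_a_mid","garlic_b_mid","mug","tin","mouth","bin_in"):
    for c in F:
        P=cloud(F[c])
        for d in pinpoint(c,n)[:3]:
            r,k=np.clip(np.round(d["pixel"]).astype(int),0,[479,639]); print(n,c,round(d["score"],2),d["pixel"],"surf",P[r,k].round(3),"z0",ray(F[c],d["pixel"],0).round(3))
cv2.imwrite("pics/both0.png",np.hstack([cv2.resize(F[c]["img"],(800,600))[:,:,::-1] for c in F]))
print(get_state()["clock"])
```

```text
bin side 0.82 [246.5, 246.6] surf [0.532 0.238 0.184] z0 [0.628 0.249 0.   ]
bin side 0.47 [285.3, 381.3] surf [ 0.446 -0.071  0.042] z0 [ 0.462 -0.079  0.   ]
knob_grip side 0.69 [276.0, 409.8] surf [ 0.456 -0.146  0.047] z0 [ 0.476 -0.157  0.   ]
knob_grip side 0.6 [265.4, 401.4] surf [ 0.458 -0.115  0.119] z0 [ 0.509 -0.142  0.   ]
knob_grip side 0.49 [280.7, 245.3] surf [0.45  0.252 0.176] z0 [0.53  0.262 0.   ]
knob_grip top 0.55 [277.4, 246.6] surf [0.45  0.248 0.181] z0 [0.467 0.276 0.   ]
trug_handle side 0.88 [265.2, 403.6] surf [ 0.458 -0.122  0.117] z0 [ 0.509 -0.148  0.   ]
trug_handle top 0.57 [273.0, 389.0] surf [ 0.467 -0.118  0.122] z0 [ 0.48  -0.135  0.   ]
trug side 0.67 [280.4, 397.5] surf [ 0.466 -0.122  0.009] z0 [ 0.469 -0.123  0.   ]
trug top 0.71 [279.4, 383.1] surf [ 0.462 -0.117  0.004] z0 [ 0.462 -0.118  0.   ]
garlic_a_mid side 0.75 [279.7, 382.7] surf [ 0.453 -0.076  0.055] z0 [ 0.477 -0.086  0.   ]
garlic_a_mid top 0.66 [276.3, 371.8] surf [ 0.465 -0.079  0.06 ] z0 [ 0.47  -0.085  0.   ]
garlic_b_mid side 0.79 [267.7, 329.2] surf [0.512 0.049 0.043] z0 [
[... 490 characters left out ...]
 456.1] surf [ 0.605 -0.309  0.097] z0 [ 0.624 -0.337  0.   ]
mug top 0.23 [276.4, 400.9] surf [ 0.465 -0.159  0.064] z0 [ 0.47  -0.169  0.   ]
tin side 0.75 [334.6, 174.1] surf [0.395 0.439 0.05 ] z0 [0.415 0.448 0.   ]
tin top 0.78 [297.7, 187.2] surf [0.405 0.428 0.058] z0 [0.409 0.443 0.   ]
mouth side 0.66 [268.5, 241.5] surf [0.478 0.255 0.185] z0 [0.566 0.268 0.   ]
mouth top 0.93 [260.0, 246.9] surf [0.492 0.247 0.194] z0 [0.518 0.276 0.   ]
mouth top 0.56 [221.7, 453.4] surf [ 0.613 -0.303  0.088] z0 [ 0.632 -0.329  0.   ]
bin_in side 0.59 [248.6, 245.8] surf [0.53  0.242 0.173] z0 [0.622 0.252 0.   ]
bin_in top 0.86 [226.9, 253.6] surf [0.573 0.23  0.205] z0 [0.615 0.26  0.   ]
1.2
```

View pics/side0.png

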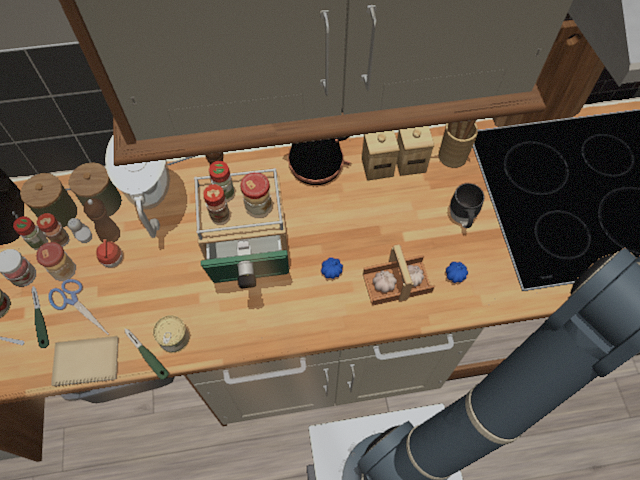

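View pics/top0.png

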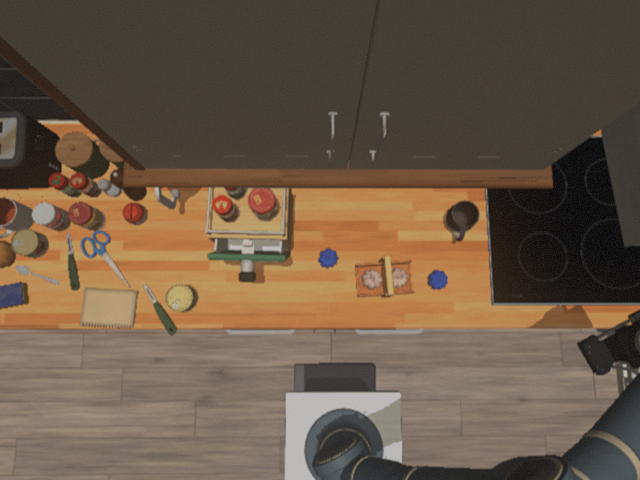

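The pictures show the bin at about (250,225), front ajar with the knob at (277,246) top. The trug is at (278,384) with both bulbs in it; the blue look-alikes are at (258,328) and (280,437). Next I measure the geometry.

Run:
```python
from h import *
F={c:dict(np.load("pics/"+c+"0.npz")) for c in("side","top")}
def rect(p):
    r=cv2.minAreaRect((p[:,:2]*1000).astype(np.float32)); return np.round(r[0],1),np.round(r[1],1),round(r[2],1)
for c in F:
    P=cloud(F[c]); I=F[c]["img"].astype(int); x,y,z=np.moveaxis(P,-1,0); ok=F[c]["z_map"]>0
    B=ok&(x>.35)&(x<.75)&(y>.05)&(y<.4)
    m=B&(z>.232)&(z<.25)&(x>.5); p=P[m]; print(c,"rail",m.sum(),rect(p),p.min(0).round(3),p.max(0).round(3), np.percentile(p[:,2],[5,50,95]).round(3))
    g=B&(I[...,1]>I[...,0]+15)&(I[...,1]>I[...,2])&(z>.03)
    p=P[g]; print(" green",g.sum(),p.min(0).round(3),p.max(0).round(3))
    e=p[p[:,2]>np.percentile(p[:,2],99)-.012]; l=np.polyfit(e[:,1],e[:,0],1); print(" top edge",len(e),e.mean(0).round(3),"slope",l.round(4), rect(e))
    k=B&(I.max(-1)<70)&(z>.12)&(x<.49)&(x>.38); p=P[k]; print(" knob",k.sum(),p.mean(0).round(3) if len(p) else 0,p.min(0).round(3),p.max(0).round(3))
    T=ok&(x>.38)&(x<.55)&(y>-.24)&(y<.0)&(z>.012)
    p=P[T]; print(" trug all",rect(p),p[:,2].max().round(3))
    h=T&(z>.1); p=P[h]; print(" handle",h.sum(),p.mean(0).round(3),rect(p),np.percentile(p[:,2],[50,95]).round(3))
    C=ok&(z>.35)&(z<1.2)&(x>.3); p=P[C]; 
    for lo,hi in((-.6,-.3),(-.3,0),(0,.3),(.3,.6)):
        q=p[(p[:,1]>lo)&(p[:,1]<hi)]; print("  cab",lo,len(q), q.min(0).round(3) if len(q) else '')
    for n in("garlic_a_mid","garlic_b_mid"):
      d=[s for s in silhouettes(c,n)]
      for s in d[:4]:
        q=P[s["pixels"]&ok]; print("  ",n,round(s["score"],2),np.median(q,0).round(3),q[:,2].max().round(3))
```

```text
side rail 888 (array([626.4, 246.4]), array([190.7, 152.6]), 88.5) [0.548 0.149 0.232] [0.705 0.343 0.25 ] [0.234 0.24  0.247]
 green 850 [0.457 0.151 0.03 ] [0.678 0.344 0.316]
 top edge 34 [0.663 0.273 0.312] slope [-0.3396  0.756 ] (array([664.1, 272.2]), array([15.9, 25. ]), 62.4)
 knob 186 [0.449 0.251 0.176] [0.439 0.193 0.151] [0.49  0.269 0.187]
 trug all (array([ 468.9, -117.9]), array([121.8, 169.1]), 10.1) 0.126
 handle 374 [ 0.459 -0.117  0.116] (array([ 462.4, -117.9]), array([106.6,  22.9]), 4.0) [0.117 0.123]
  cab -0.6 8936 [ 0.442 -0.6    0.351]
  cab -0.3 19900 [ 0.597 -0.3    0.446]
  cab 0 25386 [0.596 0.    0.445]
  cab 0.3 15940 [0.6  0.3  0.35]
   garlic_a_mid 0.64 [ 0.454 -0.078  0.044] 0.067
   garlic_b_mid 0.78 [ 0.459 -0.159  0.047] 0.118
   garlic_b_mid 0.75 [ 0.454 -0.265  0.038] 0.065
   garlic_b_mid 0.63 [0.514 0.044 0.038] 0.058
top rail 536 (array([606.6, 247.3]), array([191.1, 114.4]), 89.0) [0.548 0.151 0.232] [0.663 0.344 0.25 ] [0.235 0.241 0.246]
 green 404 [0.491 0.155 0.187] [0.508 0.345 0.203]
 top edge 397 [0.5   0.248 0.195] slope [0.0268 0.4929] (array([499.8, 250.2]), array([190.8,  14.2]), 88.5)
 knob 105 [0.452 0.248 0.181] [0.443 0.231 0.171] [0.464 0.266 0.187]
 trug all (array([ 460.9, -116.8]), array([105.5, 159.2]), 4.6) 0.126
 handle 300 [ 0.461 -0.116  0.118] (array([ 461.3, -116.8]), array([104.8,  21.6]), 4.6) [0.118 0.123]
  cab -0.6 9474 [ 0.3   -0.599  0.353]
  cab -0.3 40552 [ 0.597 -0.3    0.456]
  cab 0 42399 [0.596 0.    0.452]
  cab 0.3 17077 [0.601 0.3   0.458]
   garlic_a_mid 0.84 [ 0.458 -0.078  0.045] 0.068
   garlic_b_mid 0.82 [ 0.463 -0.155  0.047] 0.068
   garlic_b_mid 0.59 [ 0.456 -0.265  0.04 ] 0.062
   garlic_b_mid 0.58 [0.516 0.042 0.038] 0.059
```

```bash
cat >> h.py <<'E'
YB=-0.026; BX=np.array([np.cos(YB),np.sin(YB),0]); BY=np.array([-np.sin(YB),np.cos(YB),0]); BO=np.array([.628,.248,0]); Z=np.array([0,0,1.])
def knob(phi,a,trav=0,d=(0,0,0)):
    """TCP pose for the grasp point at the knob centre, gripper leaning back by a; d: offset in bin axes"""
    o=.058+trav; own=np.array([-.080-o*np.cos(phi)-.165*np.sin(phi),0,.014+.165*np.cos(phi)-o*np.sin(phi)])+np.array(d)
    g=BO+BX*own[0]+BY*own[1]+Z*own[2]; zd=BX*np.sin(a)-Z*np.cos(a)
    return (g-.164*zd).tolist(), quat(zd,-BY if SGN<0 else BY)
SGN=1
def trugpose(h,yaw,th):
    """TCP pose for handle centre h, trug yaw, +y end tipped down by th"""
    ty=np.array([-np.sin(yaw),np.cos(yaw),0]); zd=-(Z*np.cos(th)+ty*np.sin(th))
    yd=ty*np.cos(th)-Z*np.sin(th)
    return (np.array(h)-.164*zd).tolist(), quat(zd,yd*SGN)
E
python3 - <<'E'
import h; from h import *
for s in(1,-1):
    h.SGN=s; print("SGN",s)
    T={"down(.45,-.3)":([.45,-.3,.4],quat([0,0,-1],[0,s,0])),"down(.45,.1)":([.45,.1,.4],quat([0,0,-1],[0,s,0]))}
    for phi,a in((.24,.3),(.24,.45),(.65,.45),(.65,.55),(.65,.65),(.65,.7),(0,.4),(0,.5)): T[f"knob {phi} {a}"]=knob(phi,a)
    T["trug pick"]=trugpose([.461,-.117,.108],.08,0)
    for th in(0,.4,.6,.8,1.0): T[f"pour {th}"]=trugpose([.485,.2,.33],YB,th)
    for k,v in T.items():
        q=solve_ik(*v); print(k,np.round(v[0],3),None if q is None else np.round(q,2))
E
```

```text
SGN 1
down(.45,-.3) [ 0.45 -0.3   0.4 ] [ 1.07  0.33 -0.7   1.83  0.24  1.07  1.85]
down(.45,.1) [0.45 0.1  0.4 ] [ 0.62  0.28 -1.08  1.98  0.28  1.04  0.98]
knob 0.24 0.3 [0.404 0.254 0.317] [ 0.34  0.59 -1.35  2.11  1.05  0.99 -0.03]
knob 0.24 0.45 [0.381 0.254 0.308] [ 0.21  0.43 -1.17  2.19  1.14  0.83 -0.17]
knob 0.65 0.45 [0.331 0.256 0.258] [-0.02  0.4  -0.99  2.32  1.25  0.74 -0.42]
knob 0.65 0.55 [0.316 0.256 0.25 ] [-0.22  0.35 -0.81  2.37  1.38  0.71 -0.6 ]
knob 0.65 0.65 [0.303 0.256 0.241] [-0.28  0.37 -0.81  2.42  1.54  0.81 -0.8 ]
knob 0.65 0.7 [0.296 0.257 0.236] None
knob 0 0.4 [0.426 0.253 0.33 ] [ 0.14  0.37 -0.99  2.09  0.93  0.77  0.1 ]
knob 0 0.5 [0.411 0.254 0.323] [ 0.3   0.52 -1.29  2.14  1.25  0.94 -0.18]
trug pick [ 0.461 -0.117  0.272] [ 0.77  0.42 -0.74  2.09  0.41  0.77  1.42]
pour 0 [0.485 0.2   0.494] [ 0.44  0.33 -1.14  1.72  0.32  1.29  0.77]
pour 0.4 [0.487 0.264 0.481] [ 0.15  0.48 -1.12  1.63  0.63  1.66  0.49]
pour 0.6 [0.487 0.293 0.465] [ 0.03  0.56 -1.11  1.6   0.75  1.86  0.39]
pour 0.8 [0.488 0.318 0.444] [-0.13  0.59 -0.96  1.58  0.79  1.98
[... 562 characters left out ...]
65 0.65 [0.303 0.256 0.241] [-0.77  0.28 -0.24  2.44  1.51  0.61  2.32]
knob 0.65 0.7 [0.296 0.257 0.236] None
knob 0 0.4 [0.426 0.253 0.33 ] [-1.15  0.23  0.54  2.16  0.28  0.49 -2.47]
knob 0 0.5 [0.411 0.254 0.323] [-1.47  0.26  0.87  2.22  0.31  0.36 -2.52]
trug pick [ 0.461 -0.117  0.272] [ 0.37  0.34 -0.25  2.11  0.13  0.71 -1.46]
pour 0 [0.485 0.2   0.494] [ 0.31  0.27 -0.94  1.73  0.23  1.26 -2.28]
pour 0.4 [0.487 0.264 0.481] [-1.06  0.28  0.52  1.7   0.2   1.42 -2.19]
pour 0.6 [0.487 0.293 0.465] [-1.11  0.36  0.52  1.67  0.31  1.52 -2.25]
pour 0.8 [0.488 0.318 0.444] [-0.3   0.5  -0.67  1.59  0.7   1.88 -2.65]
pour 1.0 [0.489 0.338 0.419] [-1.16  0.53  0.53  1.63  0.5   1.71 -2.31]
```

Run:
```python
from h import *
t=lambda m:print(m,round(get_state()["clock"],2),np.round(get_state()["tcp_pos"],3),np.round(get_state()["wrist_force"],1))
D=quat([0,0,-1],[0,1,0])
goto([.44,-.3,.40],D); t("a")
goto([.42,.1,.44],D); t("b")
zd=BX*np.sin(.3)-Z*np.cos(.3)
p,q=knob(.24,.3); goto((np.array(p)-.07*zd).tolist(),q); t("pre")
f=grab_frame("side"); save(f,"s1"); g=grab_frame("top"); save(g,"t1")
cv2.imwrite("pics/c1.png",np.hstack([cv2.resize(f["img"][160:340,160:340],(400,400)),cv2.resize(g["img"][160:340,160:340],(400,400))])[:,:,::-1])
```

```text
a 3.1 [ 0.44  -0.301  0.4  ] [ 0.8 -0.1  0. ]
b 4.59 [0.421 0.099 0.44 ] [ 0.1  0.3 -0.5]
pre 5.34 [0.384 0.253 0.384] [ 0.8 -0.5 -0.2]
```

View pics/c1.png

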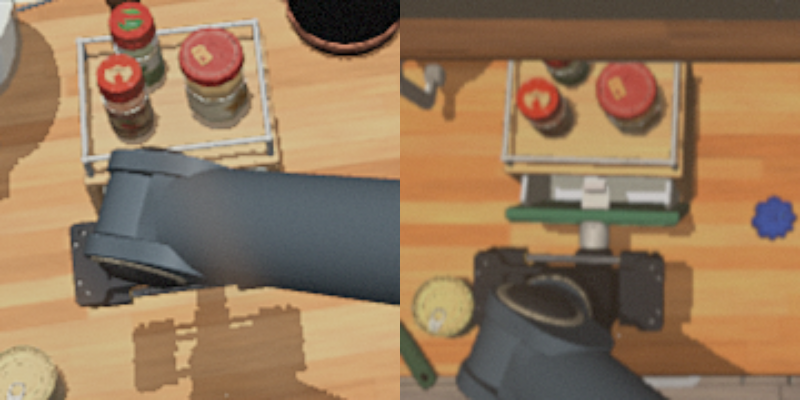

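The gripper is over the knob: the boss is at crop (594,235) and the body is centred about (569,290), which parallax explains. Now I grip the knob and open the front.

Run:
```python
from h import *
def t(m):
    s=get_state();print(m,round(s["clock"],2),np.round(s["tcp_pos"],3),np.round(s["wrist_force"],1),round(s["finger_gap"],4),round(s["gripper_force"],1))
p,q=knob(.24,.3); move_straight(p,q,max_speed=.12); t("at")
command_gripper(.03,20); t("grip")
if get_state()["finger_gap"]>.034:
    for phi,a in((.35,.39),(.46,.48),(.56,.56),(.64,.60),(.66,.61)):
        p,q=knob(phi,a,.004); move_straight(p,q,max_speed=.15); t(phi)
g=grab_frame("top"); save(g,"t2"); np.savez("pics/t2.npz",**g)
P=cloud(g); I=g["img"].astype(int)
m=(I[...,1]>I[...,0]+15)&(I[...,1]>I[...,2])&(P[...,2]>.03)&(P[...,1]>.1)&(P[...,1]<.4)&(P[...,0]>.38)&(P[...,0]<.54)
q=P[m]; print(len(q),q.mean(0).round(3),q.min(0).round(3),q.max(0).round(3))
```

```text
at 6.17 [0.404 0.254 0.318] [-0.3 -0.6  0.6] 0.0874 0.0
grip 7.02 [0.404 0.253 0.317] [-1.6 -4.5  3.7] 0.0396 20.0
0.35 7.42 [0.371 0.253 0.299] [-0.  -5.6  0.6] 0.0399 20.0
0.46 7.79 [0.344 0.254 0.279] [-0.6 -5.9  1.8] 0.0395 20.0
0.56 8.15 [0.321 0.255 0.259] [-0.8 -5.7  2.2] 0.0397 20.0
0.64 8.43 [0.307 0.255 0.244] [-0.5 -6.3  2.3] 0.0397 20.0
0.66 8.68 [0.305 0.255 0.24 ] [-0.9 -5.4  1.9] 0.0397 20.0
680 [0.453 0.241 0.135] [0.424 0.155 0.034] [0.53  0.345 0.168]
```

Run:
```python
from h import *
def t(m):
    s=get_state();print(m,round(s["clock"],2),np.round(s["tcp_pos"],3),np.round(s["wrist_force"],1),round(s["finger_gap"],4),round(s["gripper_force"],1))
q0=get_state()["eef_rot"]; n=BX*np.cos(.65)+Z*np.sin(.65)   # into the front
p0=np.array(get_state()["tcp_pos"])
for d in(.006,.012):
    move_straight((p0-n*d).tolist(),max_speed=.1); t(d)
pause(.25)
move_straight((p0-n*.001).tolist(),max_speed=.1)
t("back")
command_gripper(.087); t("open")
zd=Rn.from_quat([q0[1],q0[2],q0[3],q0[0]]).apply([0,0,1]); p=np.array(get_state()["tcp_pos"])
move_straight((p-zd*.10).tolist(),max_speed=.25); t("off")
D=quat([0,0,-1],[0,1,0])
goto([.43,.06,.42],D); t("w")
c=trugpose([.461,-.117,.20],.08,0); goto(*c); t("over trug")
g=grab_frame("top"); save(g,"t3"); P=cloud(g); I=g["img"].astype(int)
m=(I[...,1]>I[...,0]+15)&(I[...,1]>I[...,2])&(P[...,2]>.03)&(P[...,1]>.1)&(P[...,1]<.4)&(P[...,0]>.38)&(P[...,0]<.54)
k=P[m]; print(len(k),k.mean(0).round(3),k.min(0).round(3),k.max(0).round(3))
m=(I.max(-1)<70)&(P[...,2]>.05)&(P[...,1]>.2)&(P[...,1]<.3)&(P[...,0]<.46)&(P[...,0]>.33);k=P[m];print("knob",len(k),k.mean(0).round(3),k.min(0).round(3),k.max(0).round(3))
cv2.imwrite("pics/c3.png",cv2.resize(g["img"][180:330,170:470],(800,400))[:,:,::-1])
```

```text
0.006 8.98 [0.301 0.255 0.237] [ 1.5 -5.2  1.5] 0.04 20.0
0.012 9.23 [0.296 0.255 0.233] [ 4.2 -5.   3.8] 0.0399 20.0
back 9.74 [0.305 0.255 0.24 ] [ 1.4 -5.3 -1.9] 0.0398 20.0
open 10.77 [0.304 0.255 0.24 ] [ 0.2 -0.6  0.1] 0.0867 0.0
off 11.32 [0.247 0.257 0.322] [-0.1 -0.9 -0.2] 0.0868 0.0
w 12.86 [0.43  0.06  0.419] [-0.3 -0.4  0.6] 0.0869 0.0
over trug 13.63 [ 0.461 -0.116  0.364] [ 0.4  0.5 -0.1] 0.0868 0.0
375 [0.437 0.245 0.153] [0.424 0.156 0.035] [0.53  0.345 0.168]
knob 91 [0.393 0.249 0.126] [0.385 0.233 0.113] [0.409 0.269 0.135]
```

View pics/c3.png

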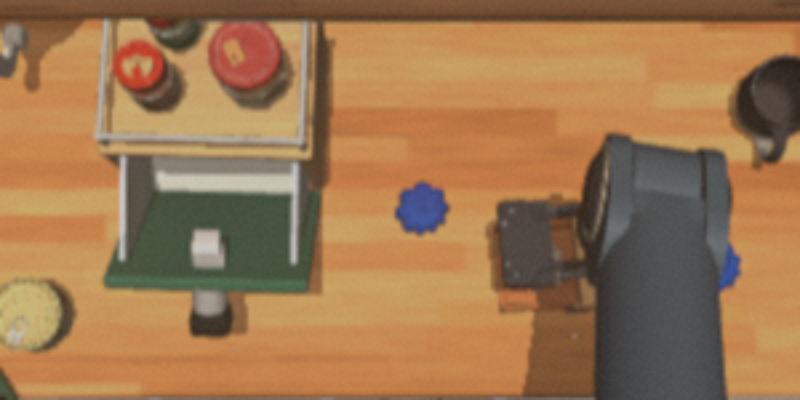

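Front is at its stop, with pull force rising about 5 N over 12 mm and the bucket mouth clear at crop (210,210). Next: pick the trug and pour.

```bash
cat >> h.py <<'E'
def t(m):
    s=get_state();print(m,round(s["clock"],2),np.round(s["tcp_pos"],3),np.round(s["wrist_force"],1),round(s["finger_gap"],4),round(s["gripper_force"],1))
def pour(th,lip=(.484,.197,.20)):
    return trugpose([lip[0],lip[1]-(.08*np.cos(th)-.10*np.sin(th)),lip[2]+.08*np.sin(th)+.10*np.cos(th)],YB,th)
E
python3 - <<'E'
from h import *
p,q=trugpose([.461,-.117,.108],.08,0); move_straight(p,q,max_speed=.2); t("down")
command_gripper(.01,45); t("grip")
if get_state()["finger_gap"]<.014: raise SystemExit("missed")
move_straight([p[0],p[1],p[2]+.05],max_speed=.1); t("lift")
p2=trugpose([.47,-.06,.30],.04,0); move_straight(*p2,max_speed=.16); t("up")
move_straight(*pour(0),max_speed=.14); t("pour0")
f=grab_frame("top"); save(f,"t4"); P=cloud(f)
for n in("garlic_a_mid",):
    for d in find_in("top",n)[:5]:
        r,k=np.round(d["pixel"]).astype(int); print(round(d["score"],2),r,k,P[r,k].round(3),f["img"][r,k])
f=grab_frame("side"); save(f,"s4")
cv2.imwrite("pics/c4.png",cv2.resize(f["img"][150:350,180:440],(780,600))[:,:,::-1])
E
```

```text
down 14.29 [ 0.462 -0.116  0.273] [ 0.6 -0.   0.8] 0.0872 0.0
grip 15.42 [ 0.461 -0.117  0.272] [ 1.2 -1.  -0.3] 0.0174 45.0
lift 16.07 [ 0.461 -0.117  0.321] [ 0.6 -0.2 -3.6] 0.0175 45.0
up 17.18 [ 0.47  -0.06   0.463] [-1.3 -0.4 -4.2] 0.0176 45.0
pour0 18.59 [0.484 0.116 0.464] [-0.3  0.6 -3.2] 0.0174 45.0
0.64 230 238 [0.566 0.27  0.206] [185 164 132]
```

View pics/c4.png

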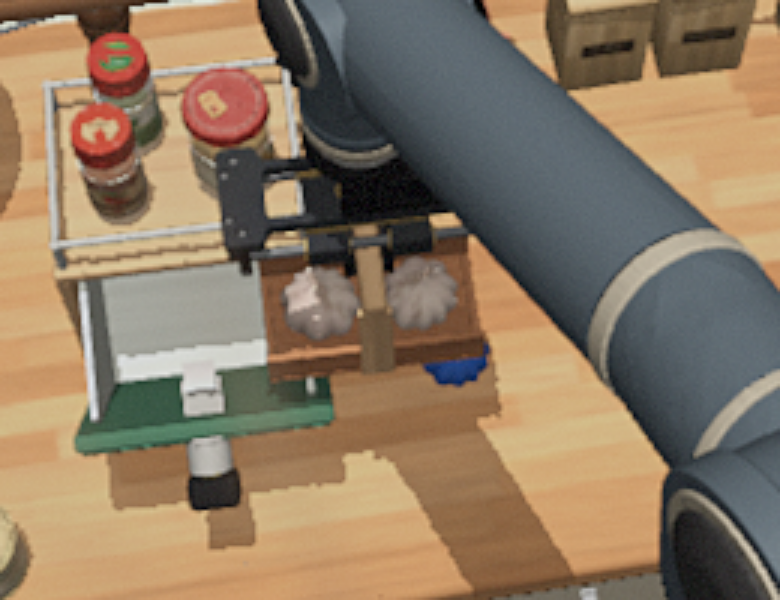

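Both bulbs are still in the trug, at crop (325,300) and (422,290), with its +y end over the bucket. Tipping now.

Run:
```python
from h import *
for th in(.35,.55,.72):
    move_straight(*pour(th),max_speed=.15); t(th)
pause(.5); t("p")
f=grab_frame("top"); save(f,"t5"); np.savez("pics/t5.npz",**f)
g=grab_frame("side"); save(g,"s5"); np.savez("pics/s5.npz",**g)
cv2.imwrite("pics/c5.png",np.hstack([cv2.resize(x["img"][180:330,190:340],(400,400)) for x in(g,f)])[:,:,::-1])
```

```text
0.35 19.53 [0.486 0.211 0.475] [-1.3 -0.9 -2.6] 0.0175 45.0
0.55 20.05 [0.487 0.266 0.467] [-0.6 -1.2 -3.2] 0.0175 45.0
0.72 20.51 [0.487 0.31  0.452] [ 0.1  0.4 -1.8] 0.0176 45.0
p 21.01 [0.487 0.311 0.451] [ 0.1 -0.4 -1.6] 0.0177 45.0
```

View pics/c5.png

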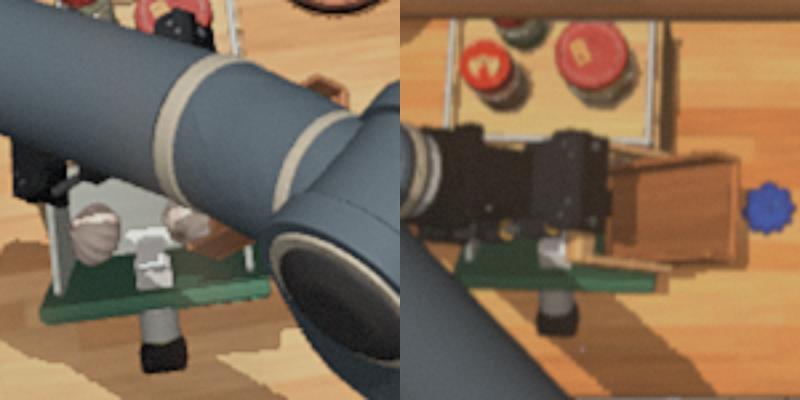

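Run:
```python
from h import *
g=dict(np.load("pics/s5.npz")); P=cloud(g)
phi=.65; hinge=BO+BX*-.08+Z*.014
print("rows at panel scale")
for cx,cy in((95,235),(80,225),(110,250),(185,215),(175,225),(195,235)):
    r,k=int(180+cy*.375),int(190+cx*.375); print(cx,cy,P[r,k].round(3),g["img"][r,k])
for d in silhouettes("side","garlic_a_mid")[:5]:
    q=P[d["pixels"]]; print(round(d["score"],2),np.median(q,0).round(3),q.max(0).round(3),q.min(0).round(3),d["pixels"].sum())
```

```text
rows at panel scale
95 235 [0.534 0.302 0.083] [155 143 131]
80 225 [0.546 0.313 0.085] [138 122 112]
110 250 [0.526 0.291 0.066] [121 107 100]
185 215 [0.545 0.219 0.078] [200 199 185]
175 225 [0.54  0.23  0.069] [147 131 118]
195 235 [0.527 0.212 0.067] [134 120 109]
0.65 [0.538 0.302 0.078] [0.571 0.326 1.414] [-0.115  0.174  0.046] 325
```

Both bulbs are down in the bucket, with surfaces at z≈0.08 and y≈0.30 and 0.22, and the trug is empty. Setting the trug back.

Run:
```python
from h import *
move_straight(*pour(.35,(.484,.19,.21)),max_speed=.25)
move_straight(*pour(0,(.484,.19,.21)),max_speed=.25)
move_straight(*trugpose([.462,-.117,.16],.08,0),max_speed=.25); t("over")
move_straight(*trugpose([.461,-.117,.1085],.08,0),max_speed=.08); t("down")
command_gripper(.075); t("open")
p,q=trugpose([.461,-.117,.22],.08,0); move_straight(p,q,max_speed=.25); t("up")
D=quat([0,0,-1],[0,1,0])
goto([.36,.08,.40],D); t("w")
f=grab_frame("top"); g=grab_frame("side"); save(f,"t6"); save(g,"s6"); np.savez("pics/t6.npz",**f); np.savez("pics/s6.npz",**g)
for F in(f,g):
    P=cloud(F); I=F["img"].astype(int)
    m=(I.max(-1)<70)&(P[...,2]>.05)&(P[...,2]<.16)&(P[...,1]>.2)&(P[...,1]<.3)&(P[...,0]<.46)&(P[...,0]>.33);k=P[m];print("knob",len(k),k.mean(0).round(3),k.min(0).round(3),k.max(0).round(3)) if m.any() else 0
    h=(P[...,0]>.38)&(P[...,0]<.55)&(P[...,1]>-.24)&(P[...,1]<0)&(P[...,2]>.1)&(P[...,2]<.14);k=P[h];print("handle",len(k),k.mean(0).round(3),k[:,2].max().round(3)) if h.any() else 0
cv2.imwrite("pics/c6.png",np.hstack([cv2.resize(x["img"][180:330,190:440],(400,300)) for x in(g,f)])[:,:,::-1])
```

```text
over 23.52 [ 0.463 -0.116  0.325] [-0.4 -0.  -1.5] 0.0172 45.0
down 24.32 [ 0.461 -0.117  0.272] [-0.3 -0.7 -1.6] 0.0174 45.0
open 25.48 [ 0.461 -0.117  0.273] [ 0.7 -0.6  0.3] 0.0751 0.0
up 26.07 [ 0.461 -0.117  0.384] [-0.6 -1.2 -0.6] 0.0754 0.0
w 26.97 [0.36  0.079 0.399] [-0.3 -0.  -0.5] 0.0747 0.0
knob 102 [0.394 0.249 0.126] [0.383 0.232 0.116] [0.409 0.268 0.134]
handle 306 [ 0.461 -0.115  0.117] 0.126
knob 184 [0.392 0.25  0.124] [0.381 0.231 0.109] [0.437 0.289 0.159]
handle 69 [ 0.502 -0.115  0.118] 0.126
```

View pics/c6.png

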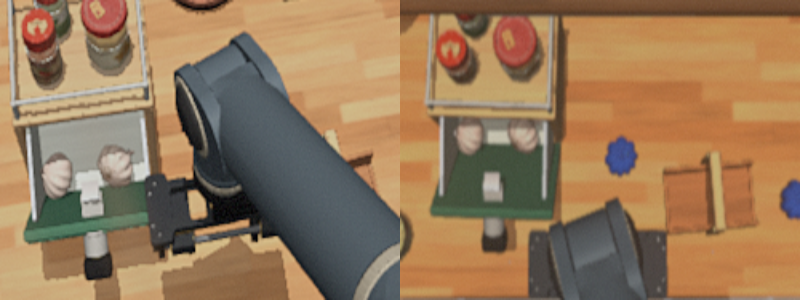

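Trug is upright at its old place, at top crop (712,195), and both bulbs are in the bucket at (468,135) and (523,135). Now closing the front in two grips.

Run:
```python
from h import *
def zd(a): return BX*np.sin(a)-Z*np.cos(a)
p,q=knob(.65,.6); goto((np.array(p)-.09*zd(.6)).tolist(),q); t("pre")
move_straight(p,q,max_speed=.15); command_gripper(.03,25); t("grip")
if get_state()["finger_gap"]<.034: raise SystemExit("missed")
for phi in(.53,.41,.3):
    move_straight(*knob(phi,phi-.05),max_speed=.15); t(phi)
command_gripper(.07); 
p=np.array(get_state()["tcp_pos"]); move_straight((p-.05*zd(.25)).tolist(),max_speed=.2); t("off")
f=grab_frame("top"); save(f,"t7"); P=cloud(f); I=f["img"].astype(int)
m=(I[...,1]>I[...,0]+15)&(I[...,1]>I[...,2])&(P[...,2]>.03)&(P[...,1]>.1)&(P[...,1]<.4)&(P[...,0]>.38)&(P[...,0]<.54)
k=P[m]; print(len(k),k.mean(0).round(3),k.min(0).round(3),k.max(0).round(3))
```

```text
pre 28.62 [0.259 0.257 0.32 ] [-0.1 -0.5  1.2] 0.0753 0.0
grip 30.17 [0.309 0.255 0.245] [-3.9 -3.7  4.7] 0.0395 25.0
0.53 30.79 [0.339 0.254 0.272] [ 0.4 -4.5 -0.2] 0.0397 25.0
0.41 31.35 [0.371 0.253 0.295] [ 0.6 -5.7  0.6] 0.04 25.0
0.3 31.76 [0.404 0.253 0.313] [-0.1 -6.2  2.5] 0.0399 25.0
off 32.97 [0.391 0.254 0.362] [ 0.4  0.1 -0.4] 0.0703 0.0
427 [0.485 0.249 0.19 ] [0.477 0.155 0.178] [0.494 0.345 0.197]
```

Run:
```python
from h import *
def zd(a): return BX*np.sin(a)-Z*np.cos(a)
p,q=knob(.3,.55); goto((np.array(p)-.06*zd(.55)).tolist(),q); t("pre")
move_straight(p,q,max_speed=.15); command_gripper(.03,30); t("grip")
if get_state()["finger_gap"]<.034: raise SystemExit("missed")
for phi,a in((.2,.48),(.1,.42),(.04,.4)):
    move_straight(*knob(phi,a),max_speed=.15); t(phi)
p,q=knob(0,.4)
for i in range(12):
    d=-.006+.002*i
    move_straight((np.array(p)+BX*d).tolist(),q,max_speed=.05); s=get_state(); F=np.dot(s["wrist_force"],BX); print(round(d,3),np.round(s["tcp_pos"],4),round(float(F),1))
    if F<-22: break
pause(.2); t("home")
```

```text
pre 33.71 [0.327 0.256 0.345] [ 0.8 -0.8 -0.1] 0.0698 0.0
grip 34.89 [0.358 0.254 0.294] [-2.1 -4.2  5.4] 0.0396 30.0
0.2 35.29 [0.383 0.253 0.309] [-0.9 -6.   3.6] 0.0397 30.0
0.1 35.63 [0.406 0.253 0.321] [-3.8 -5.5  4. ] 0.04 30.0
0.04 35.88 [0.418 0.252 0.326] [-6.7 -4.6  4.1] 0.04 30.0
-0.006 [0.4185 0.2523 0.3271] 0.5
-0.004 [0.4209 0.2522 0.328 ] -2.1
-0.002 [0.4251 0.2519 0.3302] 1.6
0.0 [0.4272 0.2518 0.3304] 0.0
0.002 [0.4279 0.252  0.3305] -7.6
0.004 [0.4283 0.2521 0.3306] -17.8
0.006 [0.4289 0.2522 0.3306] -25.9
home 37.83 [0.429 0.252 0.331] [-25.   -9.7  12.2] 0.0397 30.0
```

The front snapped home: a forward jump at d=-0.002, then a hard stop at 26 N. Easing off, then pulling the knob.

Run:
```python
from h import *
p,q=knob(0,.4); B=lambda d:(np.array(p)+BX*d).tolist()
def m(x):
    s=get_state(); F=float(np.dot(s["wrist_force"],BX)); X=float(np.dot(np.array(s["tcp_pos"])-p,BX)); print(x,round(s["clock"],2),"x",round(X,4),"F",round(F,1),np.round(s["wrist_force"],1)); return X,F
for d in(.002,.0,-.005,-.010,-.014,-.016):
    move_straight(B(d),q,max_speed=.05); X,F=m(d)
f=grab_frame("side"); g=grab_frame("top"); save(f,"s8"); save(g,"t8"); np.savez("pics/s8.npz",**f)
pause(.6); m("hold")
cv2.imwrite("pics/c8.png",np.hstack([cv2.resize(f["img"][220:320,200:300],(400,400),interpolation=cv2.INTER_CUBIC),cv2.resize(g["img"][220:320,200:300],(400,400),interpolation=cv2.INTER_CUBIC)])[:,:,::-1])
```

```text
0.002 38.08 x 0.0017 F -6.7 [-6.9 -7.  -4.7]
0.0 38.33 x 0.0008 F 0.8 [  0.7  -5.6 -10.7]
-0.005 38.58 x -0.0039 F 3.1 [  3.   -6.1 -11.3]
-0.01 38.83 x -0.0086 F 3.7 [  3.5  -6.1 -14. ]
-0.014 39.08 x -0.0123 F 5.5 [  5.4  -5.2 -14.7]
-0.016 39.33 x -0.0141 F 6.9 [  6.7  -6.8 -16.1]
hold 40.03 x -0.014 F 7.0 [  6.9  -5.9 -15.2]
```

View pics/c8.png

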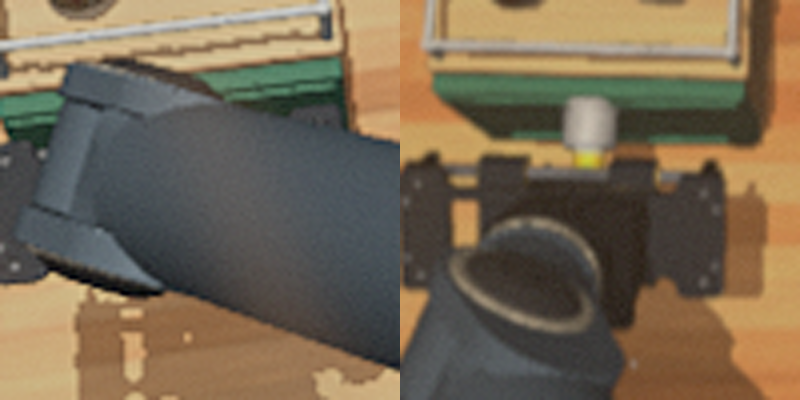

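The top crop shows the front shut, and yellow shank out at (590,158) beyond the boss at (590,125). Travel is about 15 mm by both displacement and force. I'll go slightly further for margin, hold, then ease in.

Run:
```python
from h import *
p,q=knob(0,.4); B=lambda d:(np.array(p)+BX*d).tolist()
def m(x):
    s=get_state(); F=float(np.dot(s["wrist_force"],BX)); X=float(np.dot(np.array(s["tcp_pos"])-p,BX)); print(x,round(s["clock"],2),"x",round(X,4),"F",round(F,1)); return X,F
move_straight(B(-.018),q,max_speed=.05); m("-.018")
g=grab_frame("top"); print(g["img"][252:264,245:249].mean(1).round().astype(int).tolist())
pause(1.1); m("held")
for d in(-.009,0,.002): move_straight(B(d),q,max_speed=.05); m(d)
command_gripper(.075); t("open")
zd=BX*np.sin(.4)-Z*np.cos(.4); move_straight((np.array(get_state()["tcp_pos"])-.09*zd).tolist(),max_speed=.2)
goto([.36,.0,.42],quat([0,0,-1],[0,1,0])); t("clear")
f=grab_frame("top"); g=grab_frame("side"); save(f,"t9"); save(g,"s9"); P=cloud(f); I=f["img"].astype(int)
m=(I[...,1]>I[...,0]+15)&(I[...,1]>I[...,2])&(P[...,2]>.1)&(P[...,1]>.1)&(P[...,1]<.4)&(P[...,0]>.38)&(P[...,0]<.56)
k=P[m]; print("green",len(k),k.mean(0).round(3),k.min(0).round(3),k.max(0).round(3))
m=(I.max(-1)<70)&(P[...,2]>.1)&(P[...,1]>.2)&(P[...,1]<.3)&(P[...,0]<.53)&(P[...,0]>.4);k=P[m];print("knob",len(k),k.mean(0).round(3),k.min(0).round(3),k.max(0).round(3))
cv2.imwrite("pics/c9.png",np.hstack([cv2.resize(x["img"][180:330,190:440],(400,300)) for x in(g,f)])[:,:,::-1])
```

```text
-.018 40.28 x -0.016 F 7.7
[[194, 185, 171], [196, 186, 171], [194, 186, 172], [182, 174, 162], [172, 165, 160], [183, 180, 174], [198, 193, 157], [201, 192, 98], [202, 191, 58], [197, 188, 58], [166, 158, 72], [126, 118, 96]]
held 41.43 x -0.0159 F 7.6
-0.009 41.77 x -0.0072 F 3.1
0 42.1 x 0.0012 F -0.3
0.002 42.35 x 0.0018 F -6.8
open 43.23 [0.428 0.253 0.33 ] [-0.3 -0.5  0.2] 0.0751 0.0
clear 44.88 [0.36  0.001 0.419] [ 0.3 -0.2  0.6] 0.075 0.0
green 437 [0.536 0.246 0.199] [0.526 0.153 0.19 ] [0.544 0.342 0.208]
knob 167 [0.502 0.242 0.179] [0.476 0.201 0.103] [0.53  0.3   0.203]
```

View pics/c9.png

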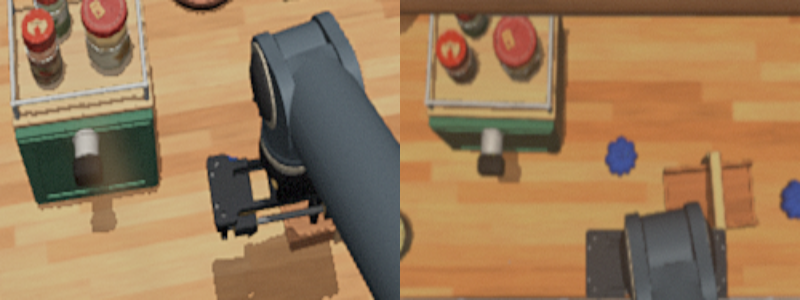

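The front is shut with the knob in, and the trug stands upright at top crop (712,190). During the hold, the pixels showed white starting between the boss and the yellow band, and no red.

```bash
python3 -c "
from workcell import *
print(hand_in())"
```

```text
the job is handed in; nothing more can be done
None
```

I ran the whole sequence in about 45 s and handed the job in; no verdict came back. Both bulbs lay in the bucket before I closed the front. The front snapped shut and stayed shut while I held the knob out about 17 mm for over a second, and the empty trug is upright on the worktop.

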